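Index the sample changer to its reference standard

TASK

The detector has to be checked against the reference standard, the one dropper bottle (tall, with a pointed nozzle) on the sample carousel. First take away the reagent bottle that was left standing between the carousel's pegs and stand it upright on the bench, clear of the circle the pegs sweep; the pegs must not run into it. Then push the carousel round by a peg until the dropper bottle stands under the detector and the carousel has dropped into its stop, with every vial still upright in its socket and the things lying about left where they are.

Things in the scene. Friction and masses are not known exactly. Their poses are not given: they have to be found in the camera images.
- changer: sample changer, fixed on the bench: grey base plate 12 mm thick (85 mm in front of the carousel's axis to 200 mm behind, 170 mm wide; a detent housing on its +y side reaches 136 mm out, 28 mm high). Origin: on the carousel's vertical axis at bench height; x points to the detector (away from the robot, turned by the yaw), y left, z up. A steel post stands 175 mm out along x
- hub (a point): centre of the carousel disc's top face, on its axis, 36 mm above the bench. Aluminium disc of radius 86 mm; six grey sockets (inside width 30 mm, rims 56 mm above the bench) every 60 degrees on a circle of radius 62 mm; a black centre boss 59 mm high; three flat arms 120 degrees apart, each with an upright black peg. All that turns stays within 136 mm of the axis
- detector (a point): centre of the underside of the detector's snout, 132 mm above the bench, 62 mm from the axis. The detector is a white cylinder 48 mm across, up to 230 mm high, on an arm from the post at the back
- carousel (a joint): angle of the carousel (rad), 0 at the start, positive anticlockwise from above, a full turn free either way. A spring detent (ball on a six-lobed wheel) holds it at every multiple of pi/3; let go within about 25 degrees of a stop, it pulls itself in. Turning to the next stop takes 2 to 4 N at a peg
- detent (a joint): travel of the detent's spring plunger (m): about 0 when the ball sits in a notch (carousel in a stop), 0.006 on the crest midway between stops
- peg_0 (a point): centre of the top of a peg: an upright black finger peg, 18 mm across (15 to 20 mm), from 36 to 100 mm above the bench, 125 mm from the carousel's axis; turns with the carousel. At the start it stands on the left of the front, 60 degrees from the changer's -x direction
- peg_1 (a point): top of the second peg, same shape; at the start on the right of the front, 60 degrees from the changer's -x direction
- peg_2 (a point): top of the third peg, same shape; at the start at the back, beyond the detector
- dropper: the reference standard: a white plastic dropper bottle, 27 mm across, 84 mm tall with a narrow pointed nozzle, standing loose in a socket; origin at the centre of its underside (38 mm above the bench), top 122 mm above the bench. At the start it is one or two stops (60 or 120 degrees) from the detector, to either side.
- vial_a: sample vial: short amber glass vial with flat white cap, 27 mm across, 47 mm tall, standing loose in a socket; origin at the centre of its underside. This one is under the detector at the start
- vial_b: sample vial, as vial_a, in another socket
- vial_c: sample vial, as vial_a, in another socket
- vial_d: sample vial, as vial_a, in another socket
- reagent_bottle: the obstacle: a round clear-and-white reagent bottle with a screw cap, 68 mm across, 121 mm tall, 0.25 kg; the cap is 41 mm across, from 99 to 121 mm high, and fixed to the bottle. Origin at the centre of its underside. It stands on the bench in front of the carousel, between the two front pegs
- timer: bystander: white kitchen timer, 62 x 62 x 17 mm, lying to the right of the changer; origin at the centre of its underside
- freezer_box: bystander: flat square card storage box with lid, 134 x 134 x 50 mm, to the left of the changer; origin at the centre of its underside
- pen: bystander: pen, 137 mm long, 11 mm thick, lying to the right of the timer; origin at the centre of its underside
Things that resemble listed ones, but are neither listed nor needed, are in the scene too. Leave any pink look-alike of the reagent_bottle alone. What is shaped like the vial_d but blue or purple is not meant.

How it is judged:
On the way, in this order (a step that is already met when the one before it is completed fails the run):
1. the reagent bottle stands upright on the bench, outside the circle swept by the pegs, with the dropper bottle not yet under the detector (horizontal distance between reagent_bottle and changer above 0.172 m and angle between reagent_bottle's own z axis and vertical below 0.1 rad and height (world z) of reagent_bottle between -0.006 and 0.006 m and linear speed of reagent_bottle below 0.03 m/s), for 0.3 s.
2. the dropper bottle is under the detector and the carousel sits in its stop (horizontal distance between dropper and detector below 0.006 m and value of joint detent below 0.001 m and velocity of joint carousel between -0.05 and 0.05 rad/s), for 0.3 s.
At the end, for the whole second after the job is handed in: Dropper bottle upright in its socket, axis within 6 mm of the detector's; carousel at rest in its stop (plunger within 1 mm of home); reagent bottle upright at rest on the bench, centre over 172 mm from the carousel's axis; the four vials upright in their sockets (all of step 1 and all of step 2 and angle between each of dropper, vial_a, vial_b, vial_c, vial_d's own z axis and vertical below 0.2 rad and height (world z) of dropper between 0.034 and 0.044 m and height (world z) of each of vial_a, vial_b, vial_c, vial_d below 0.044 m); the robot touches nothing.
It fails at once if the carousel or its stand is driven into the reagent bottle (more than 3 N) (contact force between changer and reagent_bottle above 3 N).
It fails at once if the reagent bottle is tipped (more than 30 degrees) (angle between reagent_bottle's own z axis and vertical above 0.52 rad).
It fails at once if the dropper bottle or a vial is tipped or lifted out of its socket (angle between any of vial_a, vial_b, vial_c, vial_d, dropper's own z axis and vertical above 0.4 rad or height (world z) of any of vial_a, vial_b, vial_c, vial_d, dropper above 0.058 m).
It fails at once if a bystander is moved by more than 30 mm (distance of any of timer, freezer_box, pen from where it was at the start of the episode above 0.03 m).
It also fails if it takes over 58 s, if anything falls off the work surface, if the arm or the gripper's body presses on something with over 40 N, if the wrist force passes 120 N, or if a joint passes its speed limit or range.

ROBOT

A 6-joint arm with a two-finger parallel gripper is mounted at the origin on a cart in front of the work surface, level with it; the furniture and walls round the work are solid. World frame = base frame: x ahead of the robot, y to its left, z up, the work surface at z = 0. Lengths are in m, angles in rad, forces in N, time in s.
With the tool pointing down it reaches from about 0.35 to 0.85 m from the base axis. Payload 8.1 kg.
Tool frame: the origin (TCP) lies between the finger pads; the fingertips stand 14 mm ahead of it and the grasp point (between the pads) lies 5 mm behind it (robot.tcp_to_tips is the z of the fingertips in the tool frame, in m); z points along the fingers, y is the line along which they close (so a half turn about z gives the same grasp; the last joint's range is limited). The gripper opens to 93 mm and grips with 3 to 60 N. Pads are 15 mm wide; open, the fingers measure 128 mm over their backs; the gripper's body (75 mm by 188 mm) begins 65 mm behind the grasp point.
Start: joints at [-1.403, 0.13, 1.488, -0, 1.523, -0.085], TCP at [0.15, -0.581, 0.233] pointing down, gripper open.
Joint ranges: [-2.96, 2.96], [-0.89, 2.26], [0.02, 2.5], [-1.34, 4.48], [0, 2.73], [-2.66, 2.66]. Speed limits (rad/s): [2.39, 2.39, 2.79, 3.14, 3.14, 3.14].

INTERFACE

Orientations are given as a rotation vector (axis times angle).
In Python, from plant import sensors, read_camera, robot gives the robot as it stands.
- The arm moves only by the tool hand_motion, called after ">>>" as name(argument=value, ...) on one line, values as JSON. Schema: {"type":"object","properties":{"deltas":{"type":"array","items":{"type":"object","properties":{"jaw":{"type":"number"},"sx":{"type":"number"},"sy":{"type":"number"},"sz":{"type":"number"},"spin":{"type":"number"}},"additionalProperties":false,"required":["jaw"]},"minItems":1,"maxItems":20},"grip_n":{"type":"number"},"only":{"type":"string"},"quiet":{"type":"boolean"},"lines":{"type":"string"}},"required":["deltas"],"additionalProperties":false}. deltas is a list of rows, 1 to 20 of them, each an object with the fields jaw (the finger opening in m), sx, sy, sz (the shift in m), spin (a turn about the tool's z in rad); a field left out counts as zero (the opening has to be given); each row shifts and turns the commanded pose from where the row before left it, along the tool's axes as they then stand; what a row does not reach is not made up. A row lasts 1/10 s, in which the tool goes at most 0.05 m and 0.15 rad, less where a joint would pass 70% of its speed; a pose out of reach is approached as far as the arm can. The fingers move at their own pace and stop on an object; grip_n is the grip in N (left out, the last holds). Time passes only in rows, so rows that do not move let the fingers close. The tool returns the time, the measured TCP pose, the force, the opening and the grip force at its end. only (a regular expression) keeps the lines of the reply that match it, lines (a string "A,B") keeps lines A to B, and quiet returns only ok. Input that does not fit is refused with a message, and nothing moves.
- sensors.read_state(): the state, without advancing time (a new reading comes with each control period).
- read_camera(name): name is "scene" or "side" or "wrist"; returns a dict with "image" (480x640x3 uint8, red, green, blue), "depth" (480x640 float32, m along the optical axis (not along the pixel's ray), 0 where there is no reading), "fx", "fy", "cx", "cy" (pixels), "R" (3x3) and "t" (3): a world point X has camera coordinates R X + t. Camera axes: x right, y down, z forward; pixel columns grow to the right and rows downward; lengths in m; the calibration is good to about 2 mm. A picture is of the moment at which its call begins.
- robot.close_job(): hands the job in; it is judged then, once.
The state is a dict: "t": time; "q": joint angles; "dq": joint speeds; "joint_torque": joint torques, N m; "tool_pos": TCP position; "orientation": TCP orientation; "force": force on the tool from outside, world axes, zero at the start; "wrist_torque": the same for the moment, N m; "opening": finger opening in m; "gripper_force": force on a finger pad.
Only numpy, scipy, OpenCV 4.12 (cv2) and the standard library are available. Lean on these libraries where they do the work, as an engineer would, in place of code of your own. Each camera call takes 0.05 s, during which the arm holds its last target. There are 200 camera calls.

## Working session

There is one attempt and no reset: what is moved stays moved. The work goes in short steps, Python scripts to look and compute and a tool call to move; the robot and the scene stay as the last step left them, time stands still between calls to the robot, and variables do not carry over. Pictures are saved under pics/ and viewed, at most 10 in all, crops included, and the job is handed in when it is done.

```bash
ls; mkdir -p pics; python3 - <<'E'
from plant import sensors, read_camera, robot
import cv2,numpy as np
s=sensors.read_state();print(s['t'],s['tool_pos'],s['orientation'],s['opening'])
for n in ("scene","side"):
    c=read_camera(n);cv2.imwrite(f'pics/{n}0.png',c['image'][:,:,::-1]);np.savez(f'{n}0.npz',**c)
    print(n,c['fx'],c['cx'],c['cy'],(-c['R'].T@c['t']).round(3),c['R'][2].round(2))
E
```

```text
pics
0.0 [ 0.14998714 -0.58037929  0.23158542] [-3.11468693e+00 -3.95820708e-01  1.32783530e-04] 0.09335829251297889
scene 433.0693796693567 327.4052281094257 238.90577882820426 [0.156 0.633 0.81 ] [ 0.46 -0.57 -0.68]
side 505.22041604864967 327.92968244919024 234.03440190949686 [ 0.344 -0.956  0.503] [ 0.27  0.89 -0.37]
```

View pics/scene0.png

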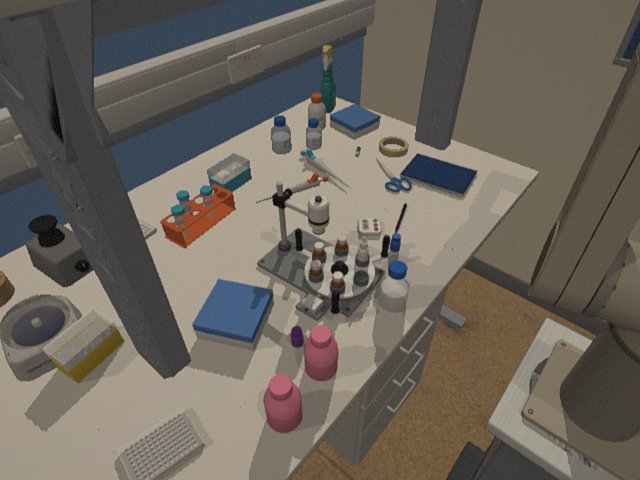

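View pics/side0.png

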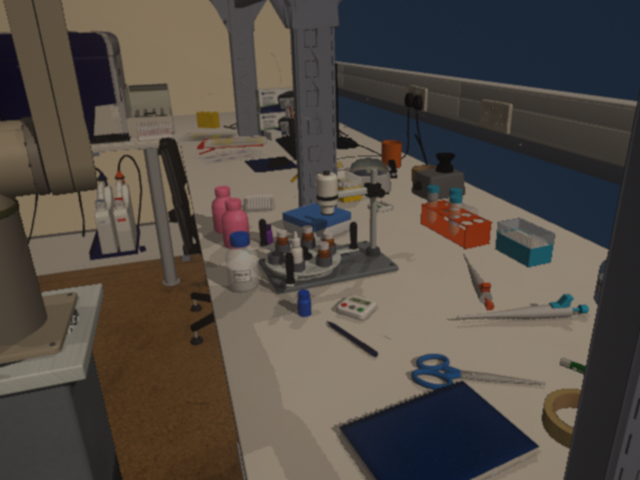

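Scene view: the reagent bottle has a blue cap at about (397,270). The pegs are near (298,240), (385,245) and (336,302), the boss is at (340,268), and the white detector is at (318,212). The pink look-alikes are at (321,350) and (283,400). The blue and purple vials at (395,245) and (297,337) aren't meant. The dropper candidate is (363,250), white with a nozzle. The crops should confirm it.

```bash
cat > h.py <<'E'
import numpy as np,cv2
def load(n): return dict(np.load(n))
def P(c,u,v):
    d=c['depth'][int(v),int(u)]; return c['R'].T@(d*np.array([(u-c['cx'])/c['fx'],(v-c['cy'])/c['fy'],1])-c['t'])
def cloud(c):
    v,u=np.mgrid[:480,:640];d=c['depth']
    X=np.stack([(u-c['cx'])/c['fx']*d,(v-c['cy'])/c['fy']*d,d],-1)-c['t']
    return X@c['R']
def plane(c,u,v,z):
    o=-c['R'].T@c['t'];r=c['R'].T@np.array([(u-c['cx'])/c['fx'],(v-c['cy'])/c['fy'],1]);return o+r*(z-o[2])/r[2]
def proj(c,X):
    p=c['R']@np.asarray(X,float)+c['t'];return np.array([p[0]/p[2]*c['fx']+c['cx'],p[1]/p[2]*c['fy']+c['cy']])
E
python3 - <<'E'
from h import *
a=load('scene0.npz');b=load('side0.npz')
A=cv2.resize(a['image'][180:330,250:430],None,fx=3.3,fy=3.3,interpolation=cv2.INTER_CUBIC)
B=cv2.resize(b['image'][160:320,200:410],None,fx=3.3,fy=3.3,interpolation=cv2.INTER_CUBIC)
A=cv2.resize(A,(400,333));B=cv2.resize(B,(400,305))
A=cv2.resize(a['image'][180:330,250:430],(600,500),interpolation=cv2.INTER_CUBIC)
cv2.imwrite('pics/cropA.png',A[:,:,::-1]);
cv2.imwrite('pics/cropB.png',cv2.resize(b['image'][160:320,200:410],(788,600),interpolation=cv2.INTER_CUBIC)[:,:,::-1])
for n,c in(('scene',a),('side',b)):
    X=cloud(c);hsv=cv2.cvtColor(c['image'],cv2.COLOR_RGB2HSV)
    def blobs(m,name,mn=15):
        k,l,s,ce=cv2.connectedComponentsWithStats(m.astype(np.uint8))
        for i in range(1,k):
            if s[i,4]>mn:
                p=X[l==i];p=p[np.isfinite(p).all(1)];print(n,name,ce[i].round(),s[i,4],'med',np.median(p,0).round(3),'zmax',np.percentile(p[:,2],97).round(3))
    reg=(X[...,0]>.3)&(X[...,0]<.9)&(X[...,1]>-.45)&(X[...,1]<.35)&(c['depth']>0)
    blobs(reg&(hsv[...,0]>100)&(hsv[...,0]<128)&(hsv[...,1]>130)&(X[...,2]>.01),'blue')
    blobs(reg&(hsv[...,2]<45)&(X[...,2]>.03),'black',20)
E
```

```text
scene blue [422. 178.] 135 med [ 0.648 -0.439  0.013] zmax 0.015
scene blue [395. 241.] 109 med [ 0.538 -0.116  0.034] zmax 0.049
scene blue [397. 269.] 263 med [0.445 0.04  0.12 ] zmax 0.124
scene black [281. 199.] 175 med [0.754 0.08  0.181] zmax 0.189
scene black [318. 223.] 34 med [0.633 0.08  0.172] zmax 0.175
scene black [298. 240.] 124 med [0.707 0.071 0.071] zmax 0.102
scene black [385. 246.] 105 med [ 0.529 -0.049  0.072] zmax 0.1
scene black [339. 267.] 138 med [0.583 0.063 0.049] zmax 0.061
scene black [335. 302.] 159 med [0.514 0.167 0.073] zmax 0.101
side blue [319. 215.] 576 med [0.691 0.276 0.048] zmax 0.05
side blue [240. 239.] 224 med [0.448 0.016 0.116] zmax 0.12
side blue [304. 301.] 215 med [ 0.541 -0.134  0.03 ] zmax 0.046
side blue [464. 394.] 50 med [ 0.7   -0.444  0.01 ] zmax 0.012
side blue [441. 399.] 146 med [ 0.661 -0.442  0.01 ] zmax 0.012
side blue [417. 406.] 26 med [ 0.624 -0.445  0.01 ] zmax 0.012
side black [374. 190.] 206 med [0.758 0.053 0.176] zmax 0.185
side black [325. 198.] 47 med [0.639 0.042 0.171] zmax 0.175
side black [263. 232.] 149 med [0.518 0.154 0.066] zmax 0.097
side black [353. 236.] 137 med [0.71  0.058 0.068] zmax 0.097
side black [306. 252.] 92 med [0.596 0.047 0.043] zmax 0.057
side black [286. 264.] 314 med [ 0.532 -0.06   0.054] zmax 0.097
side black [318. 260.] 21 med [ 0.608 -0.003  0.049] zmax 0.058
```

```bash
python3 - <<'E'
from h import *
# height map, top-view
a=load('scene0.npz');b=load('side0.npz')
for n,c in(('scene',a),('side',b)):
    X=cloud(c)
    g=lambda pts:[ (p,P(c,*p).round(3)) for p in pts]
    for r in g([(298,233),(385,237),(336,293),(340,264),(363,243),(398,266),(318,200),(316,225),(342,240),(370,227)] if n=='scene' else [(263,222),(290,256),(354,225),(240,238),(327,174),(328,212),(357,307)]): print(n,r)
E
```

```text
scene ((298, 233), array([0.707, 0.071, 0.096]))
scene ((385, 237), array([ 0.533, -0.05 ,  0.099]))
scene ((336, 293), array([0.514, 0.163, 0.1  ]))
scene ((340, 264), array([0.584, 0.059, 0.058]))
scene ((363, 243), array([0.557, 0.008, 0.107]))
scene ((398, 266), array([0.446, 0.033, 0.123]))
scene ((318, 200), array([0.646, 0.066, 0.225]))
scene ((316, 225), array([0.639, 0.081, 0.167]))
scene ((342, 240), array([0.615, 0.013, 0.085]))
scene ((370, 227), array([ 0.633, -0.139,  0.014]))
side ((263, 222), array([0.52 , 0.152, 0.095]))
side ((290, 256), array([ 0.534, -0.063,  0.096]))
side ((354, 225), array([0.712, 0.056, 0.095]))
side ((240, 238), array([ 0.344, -0.956,  0.503]))
side ((327, 174), array([0.65 , 0.052, 0.221]))
side ((328, 212), array([0.648, 0.046, 0.137]))
side ((357, 307), array([ 0.64 , -0.156,  0.011]))
```

View pics/cropA.png

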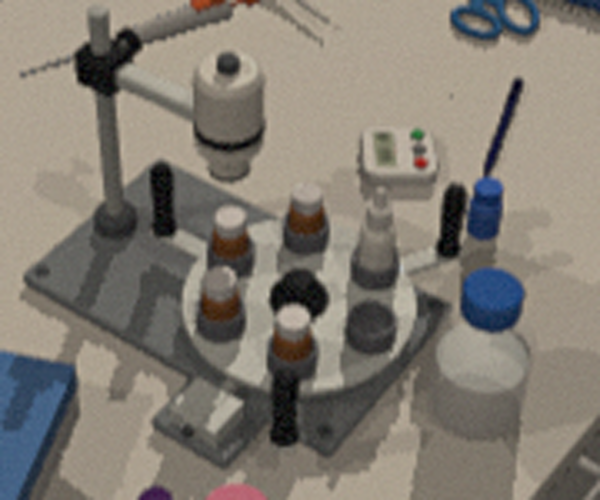

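View pics/cropB.png

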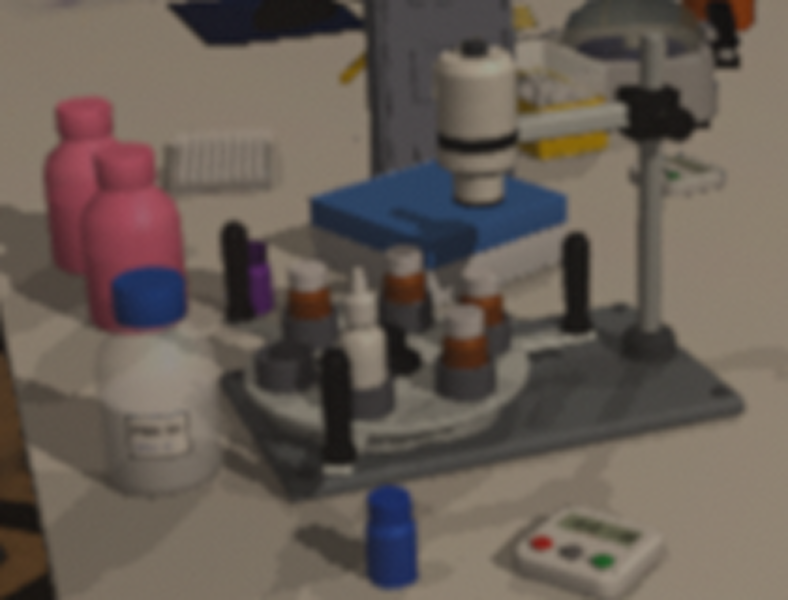

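The dropper is at crop A (378,235), scene (363,250). It's the only white bottle with a pointed nozzle, it's in the socket beside peg_1, and side crop B (362,340) agrees. The reagent bottle is the clear one with the blue cap at crop A (493,300); the pink ones don't fit. Next I'll fit the geometry and pick a drop spot.

```bash
python3 - <<'E'
from h import *
from scipy.spatial.transform import Rotation as Ro
from plant import sensors
a=load('scene0.npz');b=load('side0.npz')
for c in(a,b):
    X=cloud(c);hsv=cv2.cvtColor(c['image'],cv2.COLOR_RGB2HSV)
    m=(hsv[...,0]>100)&(hsv[...,0]<128)&(hsv[...,1]>130)&(np.hypot(X[...,0]-.45,X[...,1]-.03)<.04)&(X[...,2]>.09)
    p=X[m];
    r=np.array([cv2.fitEllipse(np.argwhere(m)[:,::-1].astype(np.float32))[0]])
    # cap silhouette points: fit circle of known radius to xy
    from scipy.optimize import least_squares
    t=p[p[:,2]>np.percentile(p[:,2],97)-.004];print('top pts',len(t),((t.min(0)+t.max(0))/2).round(4),t.mean(0).round(4),np.percentile(p[:,2],97).round(3))
    s=p[p[:,2]<np.percentile(p[:,2],97)-.007]
    q=least_squares(lambda o:np.hypot(*(s[:,:2]-o).T)-.0205,[.45,.03],loss='soft_l1',f_scale=.002).x;print('side-fit',q.round(4),len(s))
# two-view triangulation of cap blob centre
for c in(a,b):
    X=cloud(c);on=(abs(X[...,2])<.006)&(c['depth']>0)
    for y in(-.35,-.25,-.2,-.1): 
        k=on&(abs(X[...,1]-y)<.006)&(X[...,0]>.25)&(X[...,0]<.6)
        if k.any(): print('edge y',y,X[k][:,0].min().round(3))
    k=(X[...,2]>.006)&(X[...,2]<.3)&(X[...,0]>.36)&(X[...,0]<.8)&(X[...,1]<-.1)&(X[...,1]>-.4)&(c['depth']>0)
    n,l,s,ce=cv2.connectedComponentsWithStats(k.astype(np.uint8))
    for i in range(1,n):
        if s[i,4]>20: print('obj',ce[i].round(),X[l==i].min(0).round(3),X[l==i].max(0).round(3))
s=sensors.read_state();R=Ro.from_rotvec(s['orientation']).as_matrix();print(R.round(3))
E
```

```text
top pts 165 [0.4471 0.0325 0.1219] [0.4469 0.0342 0.1215] 0.124
side-fit [0.448  0.0308] 68
top pts 111 [0.4487 0.0275 0.1182] [0.4483 0.0255 0.1185] 0.12
side-fit [0.4476 0.0315] 89
edge y -0.35 0.374
edge y -0.25 0.374
edge y -0.2 0.374
edge y -0.1 0.374
obj [396. 183.] [ 0.648 -0.399  0.006] [ 0.753 -0.328  0.013]
obj [401. 216.] [ 0.574 -0.301  0.006] [ 0.62  -0.177  0.013]
obj [369. 226.] [ 0.602 -0.186  0.006] [ 0.68  -0.106  0.02 ]
obj [395. 241.] [ 0.527 -0.135  0.006] [ 0.552 -0.109  0.052]
edge y -0.35 0.375
edge y -0.25 0.375
edge y -0.2 0.374
edge y -0.1 0.374
obj [303. 302.] [ 0.528 -0.142  0.006] [ 0.554 -0.113  0.047]
obj [356. 306.] [ 0.602 -0.187  0.006] [ 0.68  -0.108  0.016]
obj [354. 339.] [ 0.574 -0.304  0.006] [ 0.62  -0.182  0.011]
obj [434. 368.] [ 0.648 -0.4    0.006] [ 0.723 -0.334  0.01 ]
[[ 0.968  0.25  -0.   ]
 [ 0.25  -0.968  0.002]
 [ 0.    -0.002 -1.   ]]
```

>>> hand_motion(deltas=[{"jaw":0.093,"spin":0.126},{"jaw":0.093,"spin":0.126},{"jaw":0.093,"sx":0.0198,"sy":-0.0407},{"jaw":0.093,"sx":0.0198,"sy":-0.0407},{"jaw":0.093,"sx":0.0198,"sy":-0.0407},{"jaw":0.093,"sx":0.0198,"sy":-0.0407},{"jaw":0.093,"sx":0.0198,"sy":-0.0407},{"jaw":0.093,"sx":0.0198,"sy":-0.0407},{"jaw":0.093,"sx":0.0198,"sy":-0.0407},{"jaw":0.093,"sx":0.0198,"sy":-0.0407},{"jaw":0.093,"sx":0.0198,"sy":-0.0407},{"jaw":0.093,"sx":0.0198,"sy":-0.0407},{"jaw":0.093,"sx":0.0198,"sy":-0.0407},{"jaw":0.093,"sx":0.0198,"sy":-0.0407},{"jaw":0.093,"sx":0.0198,"sy":-0.0407},{"jaw":0.093,"sx":0.0198,"sy":-0.0407},{"jaw":0.093,"sx":0.0198,"sy":-0.0407},{"jaw":0.093},{"jaw":0.093}], grip_n=25)

```text
t: 2.0
tool_pos: [0.4463, 0.0307, 0.232]
orientation: [3.141, 0.006, -0.002]
force: [-0.7, -0.9, 0.0]
opening: 0.0931
gripper_force: 0.0
```

```bash
cat > st.py <<'E'
from plant import sensors
from scipy.spatial.transform import Rotation as Ro
import numpy as np
s=sensors.read_state();R=Ro.from_rotvec(s['orientation']).as_matrix()
print(s['t'],s['tool_pos'].round(4) if hasattr(s['tool_pos'],'round') else s['tool_pos'],'yawx',np.degrees(np.arctan2(R[1,0],R[0,0])).round(2),R[:,2].round(3),np.round(s['q'],2),np.round(s['force'],1))
E
python3 st.py; python3 - <<'E'
from plant import read_camera
import cv2,numpy as np
from h import *
c=read_camera('wrist');np.savez('wrist0.npz',**c)
X=cloud(c);hsv=cv2.cvtColor(c['image'],cv2.COLOR_RGB2HSV)
m=(hsv[...,0]>100)&(hsv[...,0]<128)&(hsv[...,1]>130)&(X[...,2]>.112)&(X[...,2]<.13)&(c['depth']>0)
v,u=np.nonzero(m);print(m.sum())
if m.any(): print(u.mean(),v.mean(),X[m].mean(0).round(4),np.median(X[m],0).round(4),X[m].min(0),X[m].max(0))
E
```

```text
2.0 [0.4463 0.0307 0.232 ] yawx 0.22 [-0.002 -0.    -1.   ] [-0.05 -0.29  1.89 -0.    1.55  1.52] [-0.7 -0.9  0. ]
2943
316.5225959904859 232.25450220863064 [0.4489 0.0319 0.1208] [0.449  0.0322 0.1209] [0.42813855 0.01279688 0.11226814] [0.46786289 0.05084559 0.12370019]
```

The wrist view gives a cap centre of (0.4485, 0.032) and a top at 0.121 m, matching the other views. I'll descend and grip the cap.

>>> hand_motion(deltas=[{"jaw":0.093,"sx":0.002,"sy":-0.001,"sz":0.03},{"jaw":0.093,"sz":0.03},{"jaw":0.093,"sz":0.03},{"jaw":0.093,"sz":0.02},{"jaw":0.093,"sz":0.014},{"jaw":0.093},{"jaw":0.03},{"jaw":0.03},{"jaw":0.03},{"jaw":0.03},{"jaw":0.03},{"jaw":0.03},{"jaw":0.03},{"jaw":0.03}], grip_n=25)

```text
t: 3.45
tool_pos: [0.4486, 0.0309, 0.1086]
orientation: [-3.141, -0.001, 0.0]
force: [0.4, 0.4, 0.5]
opening: 0.0417
gripper_force: 21.0
```

>>> hand_motion(deltas=[{"jaw":0.03,"sz":-0.01},{"jaw":0.03,"sz":-0.02},{"jaw":0.03,"sz":-0.02},{"jaw":0.03,"sy":0.015,"sz":-0.01},{"jaw":0.03,"sx":0.001,"sy":0.03},{"jaw":0.03,"sx":0.001,"sy":0.03},{"jaw":0.03,"sx":0.001,"sy":0.03},{"jaw":0.03,"sx":0.001,"sy":0.03},{"jaw":0.03,"sx":0.001,"sy":0.03},{"jaw":0.03,"sx":0.001,"sy":0.03},{"jaw":0.03,"sy":0.03},{"jaw":0.03,"sy":0.015},{"jaw":0.03,"sy":0.01},{"jaw":0.03,"sz":0.02},{"jaw":0.03,"sz":0.02},{"jaw":0.03,"sz":0.01},{"jaw":0.03,"sz":0.005},{"jaw":0.03,"sz":0.003},{"jaw":0.03},{"jaw":0.03}])

```text
t: 5.45
tool_pos: [0.4553, -0.2194, 0.1115]
orientation: [3.141, 0.002, 0.002]
force: [0.4, 0.2, -2.7]
opening: 0.0405
gripper_force: 29.3
```

>>> hand_motion(deltas=[{"jaw":0.03,"sz":0.001},{"jaw":0.03,"sz":0.001},{"jaw":0.03,"sz":0.001},{"jaw":0.03},{"jaw":0.03}])

```text
t: 5.95
tool_pos: [0.4567, -0.2196, 0.1103]
orientation: [3.14, 0.001, 0.007]
force: [0.1, 3.5, 11.1]
opening: 0.0403
gripper_force: 29.6
```

>>> hand_motion(deltas=[{"jaw":0.093},{"jaw":0.093},{"jaw":0.093},{"jaw":0.093},{"jaw":0.093},{"jaw":0.093},{"jaw":0.093,"sz":-0.02},{"jaw":0.093,"sz":-0.04},{"jaw":0.093,"sz":-0.04},{"jaw":0.093,"sz":-0.03},{"jaw":0.093}])

```text
t: 7.05
tool_pos: [0.4571, -0.2206, 0.2433]
orientation: [3.137, 0.001, 0.012]
force: [0.1, -0.8, -0.3]
opening: 0.0935
gripper_force: 0.0
```

```bash
python3 st.py; python3 - <<'E'
from plant import read_camera
from h import *
for n in('scene','side'):
    c=read_camera(n);np.savez(n+'1.npz',**c);X=cloud(c);hsv=cv2.cvtColor(c['image'],cv2.COLOR_RGB2HSV)
    m=(hsv[...,0]>100)&(hsv[...,0]<128)&(hsv[...,1]>130)&(np.hypot(X[...,0]-.456,X[...,1]+.22)<.05)&(X[...,2]>.08)
    if m.any(): print(n,m.sum(),np.median(X[m],0).round(3),np.percentile(X[m][:,2],97).round(3))
    m=((hsv[...,0]>160)|(hsv[...,0]<4))&(hsv[...,1]>90)&(hsv[...,2]>60)&(X[...,0]>.3)&(X[...,0]<.6)&(X[...,1]>.1)&(X[...,1]<.4)
    if m.any(): print('pink',X[m].min(0).round(3),X[m].max(0).round(3))
    cv2.imwrite(f'pics/{n}1.png',c['image'][:,:,::-1])
E
```

```text
7.05 [ 0.4571 -0.2206  0.2433] yawx 0.05 [ 0.008 -0.005 -1.   ] [-0.55 -0.14  1.73  0.    1.53  1.02] [ 0.1 -0.8 -0.3]
scene 198 [ 0.452 -0.208  0.12 ] 0.413
pink [0.417 0.245 0.002] [0.494 0.4   0.125]
side 417 [ 0.456 -0.234  0.118] 0.12
pink [ 0.42   0.232 -0.003] [0.508 0.398 0.12 ]
```

Bottle upright at (0.456, −0.22), cap top 0.12 m. Next I go over peg_0 with the fingers slightly open as a cage.

>>> hand_motion(deltas=[{"jaw":0.034,"sx":0.0063,"sy":-0.0381},{"jaw":0.034,"sx":0.0063,"sy":-0.0381},{"jaw":0.034,"sx":0.0063,"sy":-0.0381},{"jaw":0.034,"sx":0.0063,"sy":-0.0381},{"jaw":0.034,"sx":0.0063,"sy":-0.0381},{"jaw":0.034,"sx":0.0063,"sy":-0.0381},{"jaw":0.034,"sx":0.0063,"sy":-0.0381},{"jaw":0.034,"sx":0.0063,"sy":-0.0381},{"jaw":0.034,"sx":0.0063,"sy":-0.0381},{"jaw":0.034,"sx":0.0063,"sy":-0.0381},{"jaw":0.034,"spin":0.13},{"jaw":0.034,"spin":0.13},{"jaw":0.034,"spin":0.13},{"jaw":0.034,"spin":0.13},{"jaw":0.034,"spin":0.13},{"jaw":0.034},{"jaw":0.034}])

```text
t: 8.85
tool_pos: [0.5167, 0.1617, 0.236]
orientation: [2.978, -0.996, -0.004]
force: [0.6, -0.4, 0.0]
opening: 0.0341
gripper_force: 0.0
```

```bash
python3 st.py; python3 - <<'E'
from plant import read_camera
from h import *
c=read_camera('wrist');np.savez('wrist1.npz',**c);X=cloud(c);hsv=cv2.cvtColor(c['image'],cv2.COLOR_RGB2HSV)
m=(hsv[...,2]<70)&(X[...,2]>.09)&(X[...,2]<.108)&(c['depth']>0)&(np.hypot(X[...,0]-.52,X[...,1]-.16)<.03)
print(m.sum(), X[m].mean(0).round(4) if m.any() else proj(c,[.52,.16,.1]))
if m.any(): print(X[m].min(0).round(4),X[m].max(0).round(4))
cv2.imwrite('pics/w1.png',c['image'][:,:,::-1])
E
```

```text
8.85 [0.5167 0.1617 0.236 ] yawx -36.98 [-0.003 -0.001 -1.   ] [ 0.21 -0.03  1.64  0.    1.53  2.42] [ 0.6 -0.4  0. ]
433 [0.5191 0.161  0.0983]
[0.5104 0.1532 0.0902] [0.5267 0.1691 0.102 ]
```

View pics/w1.png

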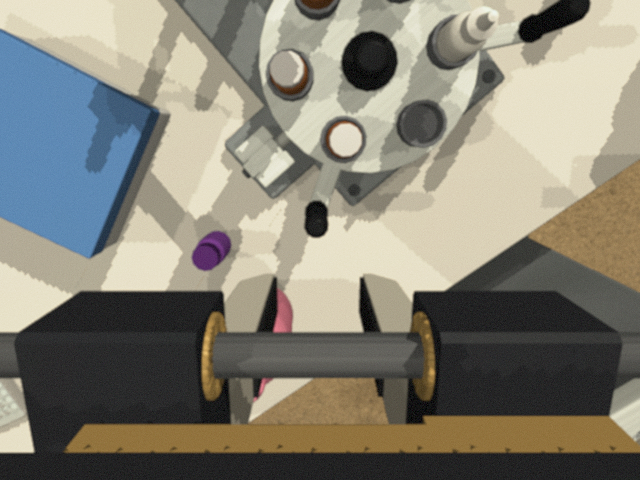

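The wrist view shows peg_0's top at (316,218), clear of everything and lined up between the fingers, with the purple vial at (211,250) off to the side. I'll descend over it.

>>> hand_motion(deltas=[{"jaw":0.034,"sx":0.0024,"sy":-0.0009,"sz":0.03},{"jaw":0.034,"sz":0.03},{"jaw":0.034,"sz":0.03},{"jaw":0.034,"sz":0.02},{"jaw":0.034,"sz":0.02},{"jaw":0.034,"sz":0.02},{"jaw":0.034,"sz":0.012},{"jaw":0.026},{"jaw":0.026},{"jaw":0.026}])

```text
t: 9.9
tool_pos: [0.5209, 0.1613, 0.077]
orientation: [-2.977, 1.001, -0.003]
force: [-0.7, -0.5, -0.2]
opening: 0.0264
gripper_force: 0.0
```

```bash
python3 st.py
```

```text
9.9 [0.5209 0.1613 0.077 ] yawx -37.17 [ 0.002  0.    -1.   ] [0.21 0.11 1.8  0.   1.23 2.43] [-0.7 -0.5 -0.2]
```

>>> hand_motion(deltas=[{"jaw":0.026,"sx":-0.0015,"sy":0.0064,"spin":-0.035},{"jaw":0.026,"sx":-0.0015,"sy":0.0064,"spin":-0.035},{"jaw":0.026,"sx":-0.0015,"sy":0.0064,"spin":-0.035},{"jaw":0.026,"sx":-0.0015,"sy":0.0064,"spin":-0.035},{"jaw":0.026,"sx":-0.0015,"sy":0.0064,"spin":-0.035},{"jaw":0.026,"sx":-0.0015,"sy":0.0064,"spin":-0.035},{"jaw":0.026,"sx":-0.0015,"sy":0.0064,"spin":-0.035},{"jaw":0.026,"sx":-0.0015,"sy":0.0064,"spin":-0.035},{"jaw":0.026,"sx":-0.0015,"sy":0.0064,"spin":-0.035},{"jaw":0.026,"sx":-0.0015,"sy":0.0064,"spin":-0.035}])

```text
t: 10.9
tool_pos: [0.4775, 0.1134, 0.0772]
orientation: [-3.104, 0.464, -0.003]
force: [-0.2, 4.7, 0.7]
opening: 0.026
gripper_force: 2.7
```

```bash
python3 st.py
cat > pegs.py <<'E'
from plant import read_camera
from h import *
for n in('scene','side'):
    c=read_camera(n);np.savez(n+'2.npz',**c);X=cloud(c);hsv=cv2.cvtColor(c['image'],cv2.COLOR_RGB2HSV)
    d=np.hypot(X[...,0]-.59,X[...,1]-.057)
    m=(hsv[...,2]<50)&(X[...,2]>.085)&(X[...,2]<.104)&(c['depth']>0)&(d>.1)&(d<.145)
    k,l,s,ce=cv2.connectedComponentsWithStats(m.astype(np.uint8))
    for i in range(1,k):
        if s[i,4]>8:
            p=np.median(X[l==i],0)+(np.array([.0056,-.007,0]) if n=='scene' else np.array([.0026,.0086,0]))
            print(n,p.round(3),'phi',np.degrees(np.arctan2(p[1]-.057,p[0]-.59)).round(1))
    cv2.imwrite(f'pics/{n}2.png',cv2.resize(c['image'][180:330,250:430] if n=='scene' else c['image'][160:320,200:410],None,fx=3,fy=3,interpolation=cv2.INTER_CUBIC)[:,:,::-1])
E
python3 pegs.py
```

```text
10.9 [0.4775 0.1134 0.0772] yawx -17.01 [ 0.002  0.003 -1.   ] [ 0.13 -0.03  1.95  0.    1.22  1.99] [-0.2  4.7  0.7]
scene [0.696 0.119 0.096] phi 30.3
scene [0.475 0.094 0.092] phi 162.0
scene [0.478 0.113 0.096] phi 153.3
side [0.695 0.128 0.093] phi 34.0
side [ 0.595 -0.065  0.093] phi -87.9
```

Works: the carousel has advanced about 29° and the tool is still on the 125 mm radius. Continue.

>>> hand_motion(deltas=[{"jaw":0.026,"sx":-0.0003,"sy":0.0066,"spin":-0.035},{"jaw":0.026,"sx":-0.0003,"sy":0.0066,"spin":-0.035},{"jaw":0.026,"sx":-0.0003,"sy":0.0066,"spin":-0.035},{"jaw":0.026,"sx":-0.0003,"sy":0.0066,"spin":-0.035},{"jaw":0.026,"sx":-0.0003,"sy":0.0066,"spin":-0.035},{"jaw":0.026,"sx":-0.0003,"sy":0.0066,"spin":-0.035},{"jaw":0.026,"sx":-0.0003,"sy":0.0066,"spin":-0.035},{"jaw":0.026,"sx":-0.0003,"sy":0.0066,"spin":-0.035},{"jaw":0.026,"sx":-0.0003,"sy":0.0066,"spin":-0.035},{"jaw":0.026,"sx":-0.0003,"sy":0.0066,"spin":-0.035}])

```text
t: 12.0
tool_pos: [0.4653, 0.0475, 0.0765]
orientation: [-3.14, -0.081, -0.003]
force: [0.2, 1.1, -0.4]
opening: 0.0258
gripper_force: 0.7
```

```bash
python3 st.py
```

```text
12.0 [0.4653 0.0475 0.0765] yawx 2.95 [ 0.002  0.    -1.   ] [-0.01 -0.1   2.01  0.    1.22  1.51] [ 0.2  1.1 -0.4]
```

>>> hand_motion(deltas=[{"jaw":0.026,"sx":0.0008,"sy":0.0065,"spin":-0.035},{"jaw":0.026,"sx":0.0008,"sy":0.0065,"spin":-0.035},{"jaw":0.026,"sx":0.0008,"sy":0.0065,"spin":-0.035},{"jaw":0.026,"sx":0.0008,"sy":0.0065,"spin":-0.035},{"jaw":0.026,"sx":0.0008,"sy":0.0065,"spin":-0.035},{"jaw":0.026,"sx":0.0008,"sy":0.0065,"spin":-0.035},{"jaw":0.026,"sx":0.0008,"sy":0.0065,"spin":-0.035},{"jaw":0.026,"sx":0.0008,"sy":0.0065,"spin":-0.035},{"jaw":0.026,"sx":0.0008,"sy":0.0065,"spin":-0.035},{"jaw":0.026,"sx":0.0008,"sy":0.0065,"spin":-0.035}])

```text
t: 13.0
tool_pos: [0.486, -0.0135, 0.0762]
orientation: [-3.077, -0.626, -0.001]
force: [0.7, 6.3, -0.6]
opening: 0.026
gripper_force: 2.7
```

```bash
python3 st.py
```

```text
13.0 [ 0.486  -0.0135  0.0762] yawx 23.0 [ 0.     0.001 -1.   ] [-0.13 -0.04  1.96  0.    1.22  1.03] [ 0.7  6.3 -0.6]
```

>>> hand_motion(deltas=[{"jaw":0.026,"sx":0.0019,"sy":0.0063,"spin":-0.035},{"jaw":0.026,"sx":0.0019,"sy":0.0063,"spin":-0.035},{"jaw":0.026,"sx":0.0019,"sy":0.0063,"spin":-0.035},{"jaw":0.026,"sx":0.0019,"sy":0.0063,"spin":-0.035},{"jaw":0.026,"sx":0.0019,"sy":0.0063,"spin":-0.035},{"jaw":0.026,"sx":0.0019,"sy":0.0063,"spin":-0.035},{"jaw":0.026,"sx":0.0019,"sy":0.0063,"spin":-0.035},{"jaw":0.026,"sx":0.0019,"sy":0.0063,"spin":-0.035},{"jaw":0.026,"sx":0.0019,"sy":0.0063,"spin":-0.035},{"jaw":0.026,"sx":0.0019,"sy":0.0063,"spin":-0.035},{"jaw":0.026},{"jaw":0.026}])

```text
t: 14.2
tool_pos: [0.5353, -0.0575, 0.0761]
orientation: [2.923, 1.149, 0.001]
force: [0.2, -0.4, -0.1]
opening: 0.0258
gripper_force: 0.0
```

```bash
python3 st.py; python3 pegs.py
```

```text
14.2 [ 0.5353 -0.0575  0.0761] yawx 42.93 [ 0.001 -0.001 -1.   ] [-0.2   0.1   1.82 -0.    1.22  0.62] [ 0.2 -0.4 -0.1]
scene [0.713 0.065 0.095] phi 3.5
scene [0.519 0.157 0.096] phi 125.2
side [0.712 0.069 0.093] phi 5.6
side [ 0.533 -0.051  0.095] phi -117.9
```

The pegs are at their stops (about 4° and 124°) with no force on the fingers. I'll open a little, rise and check.

>>> hand_motion(deltas=[{"jaw":0.036},{"jaw":0.036},{"jaw":0.036,"sz":-0.02},{"jaw":0.036,"sz":-0.03},{"jaw":0.036,"sz":-0.03},{"jaw":0.036,"sz":-0.03},{"jaw":0.036,"sz":-0.04},{"jaw":0.036,"sx":-0.03,"sz":-0.02},{"jaw":0.036,"sx":-0.04},{"jaw":0.036,"sx":-0.03},{"jaw":0.036},{"jaw":0.036}])

```text
t: 15.5
tool_pos: [0.4617, -0.1258, 0.2459]
orientation: [2.923, 1.149, 0.001]
force: [0.2, -0.1, 0.1]
opening: 0.0359
gripper_force: 0.0
```

```bash
python3 st.py; python3 pegs.py; python3 - <<'E'
from h import *
a=cv2.imread('pics/scene2.png');b=cv2.imread('pics/side2.png')
b=cv2.resize(b,(380,290));a=cv2.resize(a,(420,350));im=np.zeros((350,800,3),np.uint8);im[:,:420]=a;im[:290,420:]=b;cv2.imwrite('pics/fin.png',im)
E
```

```text
15.5 [ 0.4617 -0.1258  0.2459] yawx 42.92 [ 0.001 -0.    -1.   ] [-0.37 -0.21  1.8   0.    1.56  0.45] [ 0.2 -0.1  0.1]
scene [0.714 0.065 0.095] phi 3.6
scene [ 0.536 -0.057  0.094] phi -115.2
scene [0.52  0.158 0.096] phi 124.9
side [0.519 0.161 0.093] phi 124.1
side [0.712 0.069 0.092] phi 5.7
side [ 0.536 -0.053  0.093] phi -116.3
```

View pics/fin.png

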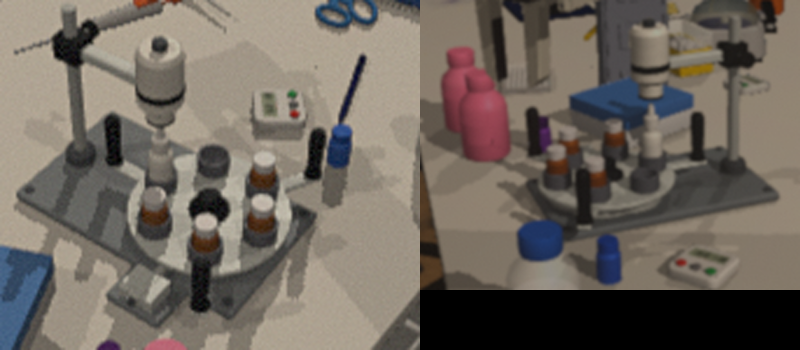

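The picture shows the dropper directly under the snout (left panel (160,150), right panel (652,130)). All four vials are upright, the pegs are at their stops, the reagent bottle is standing, and the bystanders look unmoved. I'm handing in.

```bash
python3 -c "
from plant import robot
print(robot.close_job())"
```

```text
the job is handed in; nothing more can be done
None
```

The job is handed in (no verdict came back): the dropper bottle is under the detector with the carousel in its stop, the four vials are upright, and the reagent bottle stands on the bench about 0.31 m from the carousel's axis.

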